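# Put salvaged radio parts into their fitted holders

### The arm

A 6-joint arm with a two-finger parallel gripper is mounted at the origin on the work surface. World frame = base frame: x ahead of the robot, y to its left, z up, the work surface at z = 0. Lengths are in m, angles in rad, forces in N, time in s.
With the tool pointing down it reaches from about 0.425 to 0.95 m from the base axis. Payload 3.5 kg.
Tool frame: the origin (TCP) lies midway between the tips of the shut fingers; the grasp point (between the pads) lies 19 mm behind it; z points along the fingers, y is the line along which they close (so a half turn about z gives the same grasp; the last joint's range is limited). The gripper opens to 85 mm and grips with 20 to 120 N. Pads are 22 mm wide; open, the fingers measure 114 mm over their backs; the gripper's body (76 mm by 85 mm) begins 54 mm behind the grasp point. The pads swing forward as they close: fully open they stand 13 mm farther back than shut.
Start: joints at [-1.483, 0.286, 1.577, -0, 1.279, -0.15], TCP at [0.159, -0.656, 0.231] pointing down, gripper open.
Joint ranges: [-2.77, 2.77], [-0.9, 2.22], [0.21, 2.48], [-1.53, 4.67], [0.24, 2.81], [-2.84, 2.84]. Speed limits (rad/s): [2.79, 2.79, 3.14, 3.14, 3.14, 3.14].

### API

Orientations are given as a unit quaternion [x, y, z, w].
In Python, from plant import * gives the robot as it stands.
- The arm moves only by the tool move_arm, never from a script. Its argument "moves" is a list of rows, each a list of 3 entries, a list of its own where there are three numbers: the opening, from 0 (shut) to 1 (fully open), then the shift along the tool's x, y, z in m, then the turn, a rotation vector about the tool's x, y, z in rad. A call has exactly 10 rows; each row shifts and turns the commanded pose from where the row before left it, along the tool's axes as they then stand; what a row does not reach is not made up. A row lasts 1/12 s, in which the tool goes at most 41.7 mm and 7.16 degrees, less where a joint would pass 70% of its speed; a pose out of reach is approached as far as the arm can. A call is refused whole if a number of a shift passes 0.0417 or a number of a turn 0.125, either way. A call with a gripper value outside its range is refused whole. The fingers move at their own pace and stop on an object; "grip_force" is the grip in N (left out, the last holds). Time passes only in rows, so rows that do not move let the fingers close, or fill a call up. It gives the time, the measured TCP pose, the force, the opening and the grip force at its end, in the units of the state.
- get_state(): the state, without advancing time (a new reading comes with each control period).
- read_camera(name): name is "side" or "top" or "wrist"; returns the picture (384x512x3 uint8, red, green, blue); there is no depth.
- camera_params(name): a dict with "fx", "fy", "cx", "cy" (pixels), "rvec" (rotation vector, rad) and "tvec" (3), from world to camera coordinates, as OpenCV has them; the wrist camera has in their place "tool_from_camera" (4x4, takes a point from camera to tool coordinates, whose origin is the TCP and whose axes are the flange's). Camera axes: x right, y down, z forward; pixel columns grow to the right and rows downward; lengths in m; the calibration is good to about 2 mm. The wrist camera is an equidistant fisheye: a pixel r from the principal point sees the ray r / f radians off the axis. A picture is of the moment at which its call begins: read the wrist's pose just before it. camera_params takes no time and is no camera call.
- sign_off(): hands the job in; it is judged then, once.
The state is a dict: "time": time; "qpos": joint angles; "dq": joint speeds; "joint_efforts": joint torques, N m; "eef_pos": TCP position; "tcp_rot": TCP orientation; "contact_force": force on the tool from outside, world axes, zero at the start; "wrist_torque": the same for the moment, N m; "opening": opening from 0.0 (shut) to 1.0 (fully open); "finger_force": force on a finger pad.
Only numpy, scipy, OpenCV 4.12 (cv2) and the standard library are available. Lean on these libraries where they do the work, as an engineer would, in place of code of your own. Each camera call takes 0.05 s, during which the arm holds its last target. There are 200 camera calls.

### The job

Put the four salvaged radio parts away, each in the wooden holder whose felt-lined recess has its outline: the large loudspeaker in the large round one, the small loudspeaker in the small round one, the transformer in the nearly square one and the finned heat sink in the long narrow one. Set each part down, without dropping or throwing it, so that it lies flat on the recess's floor, the same way up as it was, and let go of it; leave the multimeter and the screwdriver where they are.

Things in the scene. Friction and masses are not known exactly. Their poses are not given: they have to be found in the camera images.
- big_speaker: Large bare loudspeaker lying cone down: a thin dark round steel flange 78 mm in diameter and 5 mm thick at the bottom, a black basket narrowing upwards, and on top a round grey magnet 44 mm in diameter from 20 to 44 mm above the underside, with a steel cap: the magnet is the place to grip. Round about z. About 0.3 kg. Origin: centre of the underside; z up.
- small_speaker: Small bare loudspeaker of the same make and colours, cone down: flange 52 mm in diameter and 5 mm thick, round grey magnet on top 32 mm in diameter from 16 to 38 mm above the underside, to be gripped there. Round about z. About 0.14 kg. Origin: centre of the underside; z up.
- transformer: Mains transformer, 42 mm high: a steel foot plate 50 mm along x by 44 mm along y, 4 mm thick; on it an upright dark iron core 50 mm along x by 22 mm along y, up to 42 mm; round the core's middle a copper winding 30 mm along x by 42 mm along y, from 9 to 35 mm up. Best gripped along x on the two flat ends of the core (50 mm apart). About 0.32 kg. Origin: centre of the underside; z up.
- heat_sink: Aluminium heat sink bar with five fins running lengthwise: 90 mm along x, 30 mm along y, 36 mm high; gripped across the fins, along y (30 mm). About 0.16 kg. Origin: centre of the underside; x along its length, z up.
- big_round_holder: Fixed block of light wood 112 x 112 mm and 14 mm high, with a grey-felt-lined round (94 mm in diameter) recess in its top, open upwards, 8 mm deep (its floor 6 mm above the block's underside, walls at least 9 mm thick). Origin: centre of the underside, on the bench; z up. It takes the large loudspeaker.
- small_round_holder: Fixed block of light wood 86 x 86 mm and 14 mm high, with a grey-felt-lined round (68 mm in diameter) recess in its top, open upwards, 8 mm deep (its floor 6 mm above the block's underside, walls at least 9 mm thick). Origin: centre of the underside, on the bench; z up. It takes the small loudspeaker.
- square_holder: Fixed block of light wood 86 (x) x 80 (y) mm and 14 mm high, with a grey-felt-lined nearly square (66 mm along x, 60 mm along y) recess in its top, open upwards, 8 mm deep (its floor 6 mm above the block's underside, walls 10 mm thick). Origin: centre of the underside, on the bench; x along the recess's slightly longer side, z up. It takes the transformer, the long side of its foot along the recess's x, either way round.
- long_holder: Fixed block of light wood 124 (x) x 64 (y) mm and 14 mm high, with a grey-felt-lined long narrow (106 mm along x, 46 mm along y) recess in its top, open upwards, 8 mm deep (its floor 6 mm above the block's underside, walls 9 mm thick). Origin: centre of the underside, on the bench; x along the recess's length, z up. It takes the heat sink, lengthwise, either way round.
- meter: Bystander: red hand-held multimeter lying face up, 150 mm along x, 75 mm along y, 41 mm high over its black dial. Loose; leave it where it is. Origin: centre of the underside.
- screwdriver: Bystander: screwdriver, 200 mm long along its x, lying at the far side of the bench. Loose; leave it where it is. Origin: underside, at its middle.
Mind the look-alikes: they are no part of the job. What is shaped like the transformer but turquoise is not meant. Leave any blue look-alike of the small_speaker alone.

How it is judged:
By the outcome, as a careful person would: the job done as asked, in the order asked, and still so for the second after the job is handed in, with the robot touching nothing.
It also fails if it takes over 104 s, if anything falls off the work surface, if the arm or the gripper's body presses on something with over 40 N, if the wrist force passes 120 N, or if a joint passes its speed limit or range.

## Working session

There is one attempt and no reset: what is moved stays moved. The work goes in short steps, Python scripts to look and compute and a tool call to move; the robot and the scene stay as the last step left them, time stands still between calls to the robot, and variables do not carry over. Pictures are saved under pics/ and viewed, at most 16 in all, crops included, and the job is handed in when it is done.

Besides the shell and the picture viewer there is one more tool, called as name(argument=value, ...), one argument or row to a line, values as JSON. move_arm: Moves the arm, as the interface text tells. Its arguments: {"type":"object","properties":{"moves":{"type":"array"},"grip_force":{"type":"number"}},"required":["moves"]}

```bash
mkdir -p pics; ls; python3 - <<'E'
from plant import *
import cv2
s=get_state();print(s)
for n in ["top","side","wrist"]:
    im=read_camera(n);cv2.imwrite(f"pics/{n}0.png",im[:,:,::-1]);print(n,camera_params(n))
E
```

```text
pics
{'time': 0.0, 'qpos': array([-1.48298964e+00,  2.87176163e-01,  1.57816718e+00,  3.24171644e-05,
        1.27863045e+00, -1.49972059e-01]), 'dq': array([ 0.00064129,  0.00033057, -0.00108264,  0.00063347,  0.00065234,
       -0.00058076]), 'joint_efforts': array([-6.33741183e-04, -4.05981088e+01, -2.92628664e+01, -1.18246703e-04,
        5.82289285e-03, -5.01378864e-06]), 'eef_pos': array([ 0.15898874, -0.65533058,  0.22994551]), 'tcp_rot': array([ 9.92940831e-01,  1.18604757e-01,  5.25088573e-05, -1.18951493e-03]), 'contact_force': array([ 0.66442516, -1.28066529,  0.65777468]), 'wrist_torque': array([-0.00216862, -0.02225639,  0.04868321]), 'finger_force': 0.0, 'opening': 0.997127641963225}
top {'fx': 352.6292881521242, 'fy': 352.6292881521242, 'cx': 259.52794338426924, 'cy': 187.8670103856503, 'rvec': array([ 2.15114571, -2.19212829,  0.14079823]), 'tvec': array([0.10847873, 0.60057289, 1.12261236])}
side {'fx': 460.7194647488633, 'fy': 460.7194647488633, 'cx': 245.64009699409615, 'cy': 186.54232076903082, 'rvec': array([ 0.08760118, -2.73948555,  1.46521091]), 'tvec': array([ 0.60628037, -0.0019136 ,  1.52523486])}
wrist {'fx': 297.3186396354542, 'fy': 297.3186396354542, 'cx': 254.03054258257166, 'cy': 192.25120016817476, 'tool_from_camera': array([[ 1.74334108e-04, -9.48802177e-01, -3.15870857e-01,
         8.06694316e-02],
       [ 9.99999969e-01,  2.20958742e-04, -1.11792627e-04,
        -9.78052756e-04],
       [ 1.75863515e-04, -3.15870828e-01,  9.48802186e-01,
        -1.42094221e-01],
       [ 0.00000000e+00,  0.00000000e+00,  0.00000000e+00,
         1.00000000e+00]])}
```

View pics/top0.png

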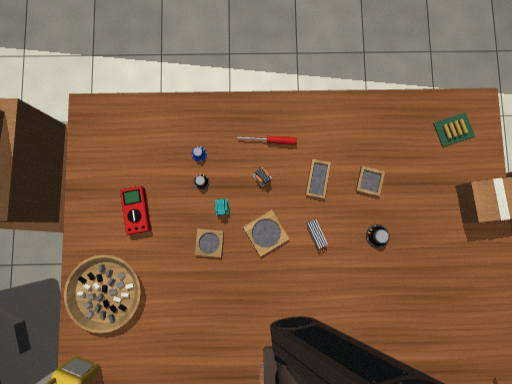

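View pics/side0.png

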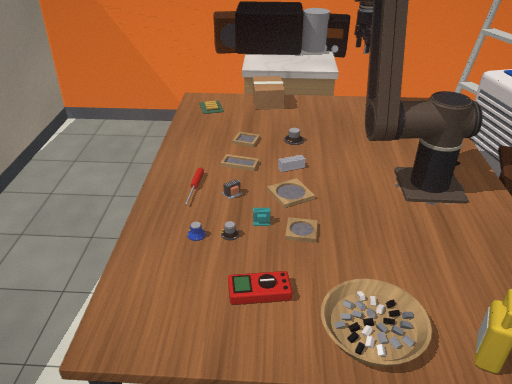

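Candidates (top view): small speaker – the black/grey one at (201,181), against the blue look-alike at (199,154). Transformer – the dark/copper one at (262,177), against the turquoise one at (222,207). Big speaker at (377,236) and heat sink at (317,234) have no rivals. I choose (201,181) and (262,177), and will check them in a crop.

```bash
cat > h.py <<'E'
from plant import *
import numpy as np, cv2
from scipy.spatial.transform import Rotation as R
def cast(n,uv,z,st=None):
    "pixels -> world points on plane z"
    c=camera_params(n); uv=np.asarray(uv,float).reshape(-1,2)
    d=(uv-[c['cx'],c['cy']])/[c['fx'],c['fy']]
    if n=='wrist':
        r=np.linalg.norm(d,axis=1,keepdims=True)+1e-12
        d=np.hstack([d/r*np.sin(r),np.cos(r)]); T=c['tool_from_camera']
        Q=R.from_quat(st['tcp_rot']); o=Q.apply(T[:3,3])+st['eef_pos']; d=Q.apply(d@T[:3,:3].T)
    else:
        d=np.hstack([d,np.ones((len(d),1))]); M=cv2.Rodrigues(c['rvec'])[0]
        o=-M.T@c['tvec']; d=d@M
    return (o+d*((z-o[2])/d[:,2:]))[:,:2]
def rect(P):
    (c,s,a)=cv2.minAreaRect((P*1000).astype(np.float32))
    if s[0]<s[1]: s=s[::-1]; a+=90
    return np.round(c,1),np.round(s,1),round((a+90)%180-90,1)   # mm, long side first, its angle
def blobs(mask,amin):
    cs,_=cv2.findContours(mask.astype(np.uint8),cv2.RETR_EXTERNAL,cv2.CHAIN_APPROX_NONE)
    return [c.reshape(-1,2) for c in cs if cv2.contourArea(c)>=amin]
E
python3 - <<'E'
from h import *
im=cv2.imread('pics/top0.png'); S=4
x0,y0,x1,y1=180,135,400,265
big=cv2.resize(im[y0:y1,x0:x1],None,fx=S,fy=S,interpolation=cv2.INTER_CUBIC)
hsv=cv2.cvtColor(big,cv2.COLOR_BGR2HSV);H,Sa,V=[hsv[...,i].astype(int) for i in range(3)]
def go(name,m,z,amin):
    for c in blobs(m,amin):
        uv=(c+.5)/S-.5+[x0,y0]; print(name,uv.mean(0).round(),z,*rect(cast('top',uv,z)))
k=np.ones((5,5),np.uint8)
print('table',np.median(hsv.reshape(-1,3),0), [ (p,hsv[(p[1]-y0)*S,(p[0]-x0)*S]) for p in [(313,195),(318,180),(267,233),(250,237),(317,234),(377,236)]])
go('wood',cv2.morphologyEx(((V>140)&(Sa>60)&(H<25)).astype(np.uint8),1-1+cv2.MORPH_OPEN,k),.014,800)
go('grey',(V>70)&(Sa<75),.006,100)
go('dark',(V<50),.005,100)
cv2.imwrite('pics/crop0.png',cv2.resize(big,(800,473)))
E
```

```text
table [ 12. 160. 138.] [((313, 195), array([ 17, 121, 165], dtype=uint8)), ((318, 180), array([143,   9, 111], dtype=uint8)), ((267, 233), array([130,   7, 108], dtype=uint8)), ((250, 237), array([ 17, 122, 161], dtype=uint8)), ((317, 234), array([132,  10, 132], dtype=uint8)), ((377, 236), array([  0,   0, 162], dtype=uint8))]
wood [324. 261.] 0.014 [ 364.7 -131.3] [450.3  30.6] 88.8
wood [337. 240.] 0.014 [ 428.9 -153.5] [88.9 39. ] 88.8
wood [208. 242.] 0.014 [430.  268.2] [88.9 88.8] 85.3
wood [342. 228.] 0.014 [ 466.  -175.9] [152.3  24.6] 88.9
wood [292. 221.] 0.014 [457.7 -19.3] [430.9 153.2] 89.4
wood [198. 204.] 0.014 [553.1 301.9] [120.6  50.5] 88.9
wood [274. 202.] 0.014 [558.7  60.7] [283.   38.2] -89.0
wood [217. 172.] 0.014 [661.3 234.9] [255.5  29.5] 88.7
wood [367. 191.] 0.014 [ 610.8 -249.5] [249.9 135.4] 87.7
wood [239. 145.] 0.014 [750.9 163. ] [189.9  15.9] 87.0
wood [303. 156.] 0.014 [676.4 -85.2] [594. 214.] 89.1
wood [207. 138.] 0.014 [777.6 266.1] [194.   22.4] 89.1
grey [209. 242.] 0.006 [427.  266.4] [66.4 65.6] -34.3
grey [382. 236.] 0.006 [ 438.  -305.7] [46.8 44.4] 86.5
grey [316. 233.] 0.006 [450.  -89.8] [95.5 37. ] 22.8
grey [265. 233.] 0.006 [456.4  79. ] [91.9 91.9] -1.2
grey [199. 180.] 0.006 [636.1 297.3] [33.3 32.9] 74.9
grey [258. 180.] 0.006 [633.  100.4] [50.7 12.8] 38.5
grey [370. 180.] 0.006 [ 622.7 -277.6] [65.2 59.5] -15.0
grey [263. 174.] 0.006 [650.5  82.2] [54.9 29.2] 40.8
grey [318. 178.] 0.006 [ 633.9 -100.9] [105.   45.7] -11.8
grey [199. 151.] 0.006 [735.2 300.2] [53.2 36.4] -86.9
grey [252. 138.] 0.006 [777.4 119.7] [98.3  7.8] 85.4
dark [376. 236.] 0.005 [ 437.5 -287.1] [70.9 63.8] -2.4
dark [203. 183.] 0.005 [625.2 287.7] [46.  36.3] -58.8
```

View pics/crop0.png

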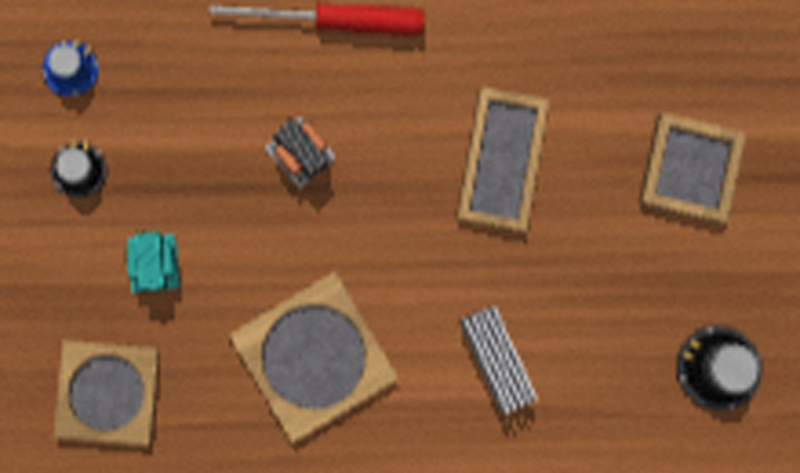

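The crop shows the black/grey small speaker at (78,168) with the blue one above it at (70,68), the copper-wound transformer at (300,152), the turquoise one at (152,262), the heat sink at (498,360) and the big speaker at (718,367). The choice is confirmed. Next, the grip-plane positions.

```bash
cat >> h.py <<'E'
def delta(x,y,z,psi):
    "tool-frame shift (mm) and tool-z turn to TCP (mm) with closing line at psi deg"
    s=get_state();Q=R.from_quat(s['tcp_rot']);M=Q.as_matrix();p=s['eef_pos']*1000
    now=np.degrees(np.arctan2(M[1,1],M[0,1])); t=(psi-now+90)%180-90
    print('t %.2f pos %s psi %.1f op %.2f q6 %.2f'%(s['time'],p.round(1),now,s['opening'],s['qpos'][5]),
      '| shift(now axes)',(Q.inv().apply(np.array([x,y,z])-p)).round(1),'turn z rad %.3f'%np.radians(-t),'F',s['contact_force'].round(1))
E
python3 - <<'E'
from h import *
im=cv2.imread('pics/top0.png'); S=4
x0,y0,x1,y1=180,135,400,265
big=cv2.resize(im[y0:y1,x0:x1],None,fx=S,fy=S,interpolation=cv2.INTER_CUBIC)
hsv=cv2.cvtColor(big,cv2.COLOR_BGR2HSV);H,Sa,V=[hsv[...,i].astype(int) for i in range(3)]
for n,z,w in [('big',.044,(382,236)),('heat',.036,(316,233)),('small',.038,(199,180))]:
    for c in blobs((V>70)&(Sa<75),100):
        uv=(c+.5)/S-.5+[x0,y0]
        if np.linalg.norm(uv.mean(0)-w)<5: print(n,*rect(cast('top',uv,z)), 'circ',cv2.minEnclosingCircle((cast('top',uv,z)*1000).astype(np.float32)))
print('tr',cast('top',[[180+300/800*220,135+152/473*130]],.042))
delta(437,-287,150,-34)
E
```

```text
big [ 439.1 -292. ] [45.2 43. ] 86.5 circ ((440.58551025390625, -292.8233337402344), 23.542930603027344)
heat [450.6 -84.5] [93.  36.1] 22.8 circ ((450.1709289550781, -83.39042663574219), 47.83148193359375)
small [631.7 292.4] [32.4 32. ] 74.9 circ ((632.4608154296875, 293.2014465332031), 17.33912467956543)
tr [[0.63772583 0.08687698]]
t 0.15 pos [ 159.  -655.5  230.2] psi -76.4 op 1.00 q6 -0.15 | shift(now axes) [ 357.  -292.5   80.9] turn z rad -0.740 F [0.1 0.4 0. ]
```

move_arm(
  moves=[
    [1, [0.0298, -0.0244, 0.0067], [0, 0, 0]],
    [1, [0.0298, -0.0244, 0.0067], [0, 0, 0]],
    [1, [0.0298, -0.0244, 0.0067], [0, 0, 0]],
    [1, [0.0298, -0.0244, 0.0067], [0, 0, 0]],
    [1, [0.0298, -0.0244, 0.0067], [0, 0, 0]],
    [1, [0.0298, -0.0244, 0.0067], [0, 0, 0]],
    [1, [0.0298, -0.0244, 0.0067], [0, 0, 0]],
    [1, [0.0298, -0.0244, 0.0067], [0, 0, 0]],
    [1, [0.0298, -0.0244, 0.0067], [0, 0, 0]],
    [1, [0.0298, -0.0244, 0.0067], [0, 0, 0]],
  ],
  grip_force=50,
)

```text
time: 0.98
eef_pos: [0.3918, -0.3468, 0.1639]
tcp_rot: [0.993, 0.118, 0.0, -0.0]
contact_force: [0.1, -0.0, -0.3]
opening: 1.003
finger_force: 0.0
```

move_arm(
  moves=[
    [1, [0.0298, -0.0244, 0.0067], [0, 0, 0]],
    [1, [0.0298, -0.0244, 0.0067], [0, 0, 0]],
    [1, [0, 0, 0], [0, 0, -0.122]],
    [1, [0, 0, 0], [0, 0, -0.122]],
    [1, [0, 0, 0], [0, 0, -0.122]],
    [1, [0, 0, 0], [0, 0, -0.122]],
    [1, [0, 0, 0], [0, 0, -0.122]],
    [1, [0, 0, 0], [0, 0, -0.122]],
    [1, [0, 0, 0], [0, 0, 0]],
    [1, [0, 0, 0], [0, 0, 0]],
  ],
)

```text
time: 1.82
eef_pos: [0.4375, -0.287, 0.1507]
tcp_rot: [0.885, 0.465, -0.0, -0.0]
contact_force: [-0.1, -0.3, 0.9]
opening: 0.998
finger_force: 0.0
```

```bash
python3 - <<'E'
from h import *
delta(439,-291,18,-34)
s=get_state(); im=read_camera('wrist')[:,:,::-1]; cv2.imwrite('pics/w1.png',im)
E
```

```text
t 1.82 pos [ 437.5 -287.   150.7] psi -34.6 op 1.00 q6 -0.17 | shift(now axes) [ -2.4   3.6 132.7] turn z rad -0.011 F [-0.1 -0.3  0.9]
```

View pics/w1.png

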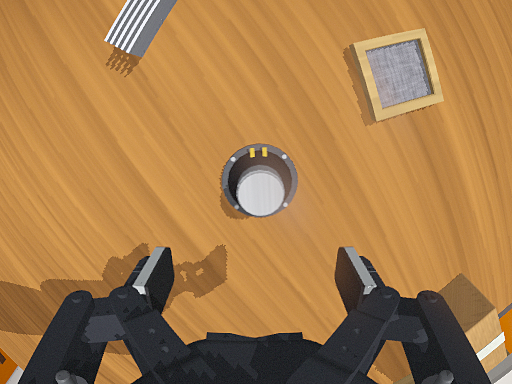

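The wrist view shows the big speaker with its cap at (261,192), terminals at the top between the fingers, and the square holder at (400,75). Measuring the cap and the recess from here.

```bash
cat >> h.py <<'E'
def wmeas(im,st,items):
    "items: name,(u,v),z,mask-fn(H,S,V): blob containing/near the pixel -> rect & circle in mm"
    S=2; b=cv2.resize(im,None,fx=S,fy=S,interpolation=cv2.INTER_CUBIC)
    hsv=cv2.cvtColor(b,cv2.COLOR_BGR2HSV);H,Sa,V=[hsv[...,i].astype(int) for i in range(3)]
    for n,w,z,f in items:
        m=cv2.morphologyEx(f(H,Sa,V).astype(np.uint8),cv2.MORPH_OPEN,np.ones((5,5)))
        cs=blobs(m,50)
        if not cs: print(n,'none'); continue
        c=min(cs,key=lambda c:-cv2.pointPolygonTest(c.astype(np.float32).reshape(-1,1,2),(w[0]*S,w[1]*S),True))
        P=cast('wrist',(c+.5)/S-.5,z,st); cc,r=cv2.minEnclosingCircle((P*1000).astype(np.float32))
        print(n,*rect(P),'circ',np.round(cc,1),round(r,1))
E
python3 - <<'E'
from h import *
s=get_state(); im=cv2.imread('pics/w1.png')
wmeas(im,s,[('cap',(261,192),.044,lambda h,s,v:(s<40)&(v>170)),('sq',(400,75),.006,lambda h,s,v:(s<70)&(v>70)),('sqblock',(400,75),.014,lambda h,s,v:((s<70)&(v>70))|((v>140)&(h>15)))])
E
```

```text
cap [ 439.6 -292.1] [40.4 39.7] -34.6 circ [ 439.9 -291.7] 20.9
sq [ 624.6 -276.3] [63.9 60.5] -15.0 circ [ 624.5 -276.4] 43.2
sqblock [ 581.2 -473.8] [1208.9  593.6] -54.3 circ [ 499.  -532.9] 635.3
```

move_arm(
  moves=[
    [1, [-0.003, 0.0045, 0.02], [0, 0, 0]],
    [1, [0, 0, 0.035], [0, 0, 0]],
    [1, [0, 0, 0.035], [0, 0, 0]],
    [1, [0, 0, 0.025], [0, 0, 0]],
    [1, [0, 0, 0.016], [0, 0, 0]],
    [0, [0, 0, 0], [0, 0, 0]],
    [0, [0, 0, 0], [0, 0, 0]],
    [0, [0, 0, 0], [0, 0, 0]],
    [0, [0, 0, 0], [0, 0, 0]],
    [0, [0, 0, 0], [0, 0, 0]],
  ],
  grip_force=50,
)

```text
time: 2.7
eef_pos: [0.441, -0.2935, 0.0221]
tcp_rot: [0.885, 0.466, 0.001, 0.002]
contact_force: [-0.2, -0.1, 2.3]
opening: 0.496
finger_force: 51.5
```

```bash
python3 - <<'E'
from h import *
delta(456.4,79,18,-34); print(get_state()['finger_force'])
cv2.imwrite('pics/w2.png',read_camera('wrist')[:,:,::-1])
E
```

```text
t 2.70 pos [ 441.  -293.5   22.1] psi -34.5 op 0.50 q6 -0.18 | shift(now axes) [ 315.9 -198.1    3. ] turn z rad -0.008 F [-0.2 -0.1  2.3]
51.4981484413147
```

View pics/w2.png

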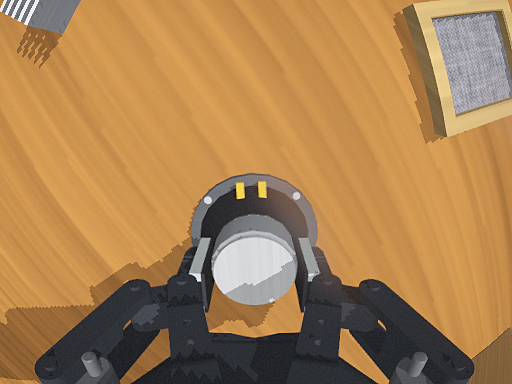

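The magnet sits squarely between both pads at (255,270), with the flange clear. Lifting and carrying to the big holder.

move_arm(
  moves=[
    [0, [0, 0, -0.02], [0, 0, 0]],
    [0, [0, 0, -0.03], [0, 0, 0]],
    [0, [0.01, -0.0063, -0.02], [0, 0, 0]],
    [0, [0.03, -0.0188, 0], [0, 0, 0]],
    [0, [0.033, -0.0207, 0], [0, 0, 0]],
    [0, [0.033, -0.0207, 0], [0, 0, 0]],
    [0, [0.033, -0.0207, 0], [0, 0, 0]],
    [0, [0.033, -0.0207, 0], [0, 0, 0]],
    [0, [0.033, -0.0207, 0], [0, 0, 0]],
    [0, [0.033, -0.0207, 0], [0, 0, 0]],
  ],
)

```text
time: 3.58
eef_pos: [0.4504, -0.0096, 0.0901]
tcp_rot: [0.885, 0.466, 0.0, 0.0]
contact_force: [1.9, -0.4, -2.6]
opening: 0.493
finger_force: 51.8
```

move_arm(
  moves=[
    [0, [0.033, -0.0207, 0], [0, 0, 0]],
    [0, [0.028, -0.0176, 0], [0, 0, 0]],
    [0, [0.012, -0.0075, 0], [0, 0, 0]],
    [0, [0, 0, 0], [0, 0, 0]],
    [0, [0, 0, 0], [0, 0, 0]],
    [0, [0, 0, 0.01], [0, 0, 0]],
    [0, [0, 0, 0.01], [0, 0, 0]],
    [0, [0, 0, 0.01], [0, 0, 0]],
    [0, [0, 0, 0], [0, 0, 0]],
    [0, [0, 0, 0], [0, 0, 0]],
  ],
)

```text
time: 4.42
eef_pos: [0.4534, 0.074, 0.0584]
tcp_rot: [0.885, 0.465, -0.002, -0.001]
contact_force: [-0.5, 0.7, -2.2]
opening: 0.492
finger_force: 51.7
```

```bash
python3 - <<'E'
from h import *
delta(456.4,79,28.5,-34);s=get_state()
im=read_camera('wrist')[:,:,::-1];cv2.imwrite('pics/w3.png',im)
E
```

```text
t 4.42 pos [453.4  74.   58.4] psi -34.5 op 0.49 q6 0.54 | shift(now axes) [ 5.9 -0.3 29.9] turn z rad -0.009 F [-0.5  0.7 -2.2]
```

View pics/w3.png

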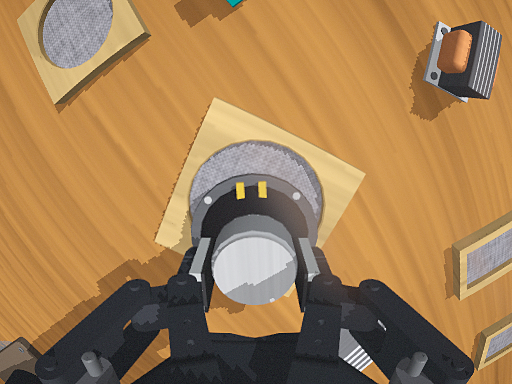

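The speaker hangs above the holder (corners at (213,98), (365,176), (156,243)). I'll check the centre from those opposite corners.

```bash
python3 - <<'E'
from h import *
s=get_state();P=cast('wrist',[[365,176],[156,243],[213,98]],.014,s)*1000
print(P.round(1),P[:2].mean(0),np.linalg.norm(P[0]-P[2]),np.linalg.norm(P[1]-P[2]))
im=cv2.imread('pics/w3.png')
wmeas(im,s,[('small',(78,28),.006,lambda h,s,v:(s<70)&(v>70))])
E
```

```text
[[533.2  57.2]
 [381.7  98.9]
 [478.  156. ]] [457.42532032  78.07393646] 113.12867443512108 111.91199196648147
small [422.3 264.6] [64.6 53.3] -48.2 circ [427.3 268.6] 33.2
```

move_arm(
  moves=[
    [0, [0.0055, 0.0005, 0], [0, 0, 0]],
    [0, [0, 0, 0.01], [0, 0, 0]],
    [0, [0, 0, 0.01], [0, 0, 0]],
    [0, [0, 0, 0.006], [0, 0, 0]],
    [0, [0, 0, 0.003], [0, 0, 0]],
    [0, [0, 0, 0.001], [0, 0, 0]],
    [0, [0, 0, 0.0005], [0, 0, 0]],
    [0, [0, 0, 0], [0, 0, 0]],
    [0, [0, 0, 0], [0, 0, 0]],
    [0, [0, 0, 0], [0, 0, 0]],
  ],
)

```text
time: 5.3
eef_pos: [0.4585, 0.0788, 0.0299]
tcp_rot: [0.885, 0.466, 0.0, 0.0]
contact_force: [-1.0, 0.4, -3.1]
opening: 0.496
finger_force: 51.7
```

```bash
python3 - <<'E'
from h import *
delta(457,78.5,28.1,-34)
E
```

```text
t 5.30 pos [458.5  78.8  29.9] psi -34.4 op 0.50 q6 0.55 | shift(now axes) [-1.1 -1.   1.8] turn z rad -0.008 F [-1.   0.4 -3.1]
```

move_arm(
  moves=[
    [0, [-0.001, 0, 0.0005], [0, 0, 0]],
    [0, [0, 0, 0.0005], [0, 0, 0]],
    [0, [0, 0, 0.0005], [0, 0, 0]],
    [0, [0, 0, 0.0003], [0, 0, 0]],
    [0, [0, 0, 0], [0, 0, 0]],
    [0, [0, 0, 0], [0, 0, 0]],
    [0, [0, 0, 0], [0, 0, 0]],
    [0, [0, 0, 0], [0, 0, 0]],
    [0, [0, 0, 0], [0, 0, 0]],
    [0, [0, 0, 0], [0, 0, 0]],
  ],
)

```text
time: 6.13
eef_pos: [0.4576, 0.078, 0.0281]
tcp_rot: [0.885, 0.466, -0.0, 0.0]
contact_force: [-2.2, -0.3, 6.2]
opening: 0.494
finger_force: 52.5
```

move_arm(
  moves=[
    [1, [0, 0, 0], [0, 0, 0]],
    [1, [0, 0, 0], [0, 0, 0]],
    [1, [0, 0, 0], [0, 0, 0]],
    [1, [0, 0, 0], [0, 0, 0]],
    [1, [0, 0, -0.012], [0, 0, 0]],
    [1, [0, 0, -0.03], [0, 0, 0]],
    [1, [0, 0, -0.04], [0, 0, 0]],
    [1, [0, 0, -0.04], [0, 0, 0]],
    [1, [0.034, 0.0028, 0], [0, 0, 0]],
    [1, [0.034, 0.0028, 0], [0, 0, 0]],
  ],
)

```text
time: 6.97
eef_pos: [0.5038, 0.1311, 0.1551]
tcp_rot: [0.885, 0.465, 0.005, 0.002]
contact_force: [0.9, -0.9, 0.2]
opening: 0.999
finger_force: 0.0
```

move_arm(
  moves=[
    [1, [0.0345, 0.0028, 0], [0, 0, 0]],
    [1, [0.0345, 0.0028, 0], [0, 0, 0]],
    [1, [0.0345, 0.0028, 0], [0, 0, 0]],
    [1, [0.0345, 0.0028, 0], [0, 0, 0]],
    [1, [0.0345, 0.0028, 0], [0, 0, 0]],
    [1, [0.0345, 0.0028, 0], [0, 0, 0.12]],
    [1, [0, 0, 0], [0, 0, 0.12]],
    [1, [0, 0, 0], [0, 0, 0.12]],
    [1, [0, 0, 0], [0, 0, 0.12]],
    [1, [0, 0, 0], [0, 0, 0.12]],
  ],
)

```text
time: 7.8
eef_pos: [0.6315, 0.2925, 0.1487]
tcp_rot: [0.983, 0.181, -0.0, 0.0]
contact_force: [0.4, 0.4, -0.2]
opening: 0.999
finger_force: 0.0
```

move_arm(
  moves=[
    [1, [0, 0, 0], [0, 0, 0]],
    [1, [0, 0, 0], [0, 0, 0]],
    [1, [0, 0, 0], [0, 0, 0]],
    [1, [0, 0, 0], [0, 0, 0]],
    [1, [0, 0, 0], [0, 0, 0]],
    [1, [0, 0, 0], [0, 0, 0]],
    [1, [0, 0, 0], [0, 0, 0]],
    [1, [0, 0, 0], [0, 0, 0]],
    [1, [0, 0, 0], [0, 0, 0]],
    [1, [0, 0, 0], [0, 0, 0]],
  ],
)

```text
time: 8.63
eef_pos: [0.6315, 0.2922, 0.1497]
tcp_rot: [0.983, 0.184, 0.0, -0.0]
contact_force: [-0.3, -0.5, 0.4]
opening: 0.996
finger_force: 0.0
```

```bash
python3 - <<'E'
from h import *
delta(632,292.5,20,-70);s=get_state()
im=read_camera('wrist')[:,:,::-1];cv2.imwrite('pics/w4.png',im)
t=read_camera('top')[:,:,::-1];cv2.imwrite('pics/t4.png',t)
E
```

```text
t 8.63 pos [631.5 292.2 149.7] psi -68.8 op 1.00 q6 1.49 | shift(now axes) [ 6.000e-01 -1.000e-01  1.297e+02] turn z rad 0.021 F [-0.3 -0.5  0.4]
```

View pics/w4.png

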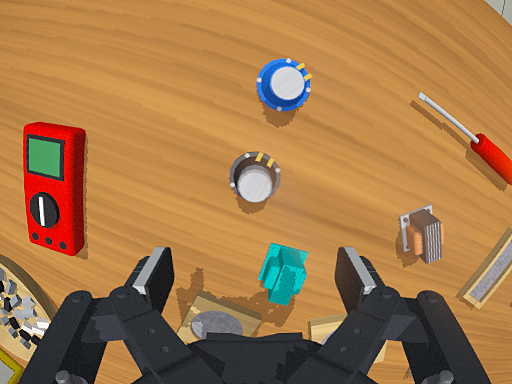

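The wrist view shows the black small speaker's cap at (255,183), the blue one clear at (287,85), and the turquoise transformer at (284,272), outside the fingers' path. Measuring the cap.

```bash
python3 - <<'E'
from h import *
s=get_state(); im=cv2.imread('pics/w4.png')
wmeas(im,s,[('cap',(255,185),.038,lambda h,s,v:(s<40)&(v>170))])
P=cast('wrist',[[255,183]],.038,s)*1000;print(P); delta(*P[0],19,-68.8)
t=cv2.imread('pics/t4.png'); cv2.imwrite('pics/t4c.png',cv2.resize(t[190:280,220:320],None,fx=6,fy=6))
E
```

```text
cap [633.5 293.7] [29.5 29.1] 21.2 circ [633.3 293.8] 15.2
[[636.09958541 294.20113145]]
t 8.73 pos [631.5 292.2 149.6] psi -68.8 op 1.00 q6 1.49 | shift(now axes) [  5.   -0.2 130.6] turn z rad -0.000 F [ 0.7  0.3 -0.6]
```

View pics/t4c.png

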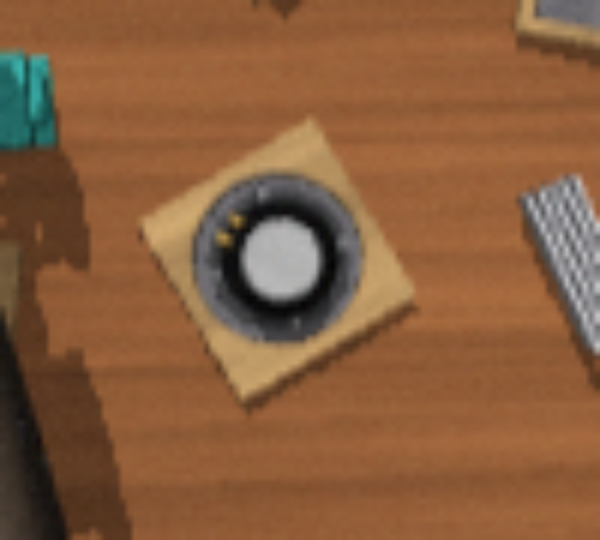

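The top crop shows the big speaker lying flat inside its recess, centred at about (280,258). Now gripping the small one.

move_arm(
  moves=[
    [1, [0.0023, -0.0007, 0.02], [0, 0, 0]],
    [1, [0, 0, 0.035], [0, 0, 0]],
    [1, [0, 0, 0.035], [0, 0, 0]],
    [1, [0, 0, 0.025], [0, 0, 0]],
    [1, [0, 0, 0.016], [0, 0, 0]],
    [0, [0, 0, 0], [0, 0, 0]],
    [0, [0, 0, 0], [0, 0, 0]],
    [0, [0, 0, 0], [0, 0, 0]],
    [0, [0, 0, 0], [0, 0, 0]],
    [0, [0, 0, 0], [0, 0, 0]],
  ],
  grip_force=40,
)

```text
time: 9.57
eef_pos: [0.6355, 0.2944, 0.022]
tcp_rot: [0.983, 0.184, 0.003, -0.0]
contact_force: [0.6, 0.5, -0.7]
opening: 0.353
finger_force: 39.6
```

```bash
python3 - <<'E'
from h import *
delta(427,267,26,-68.8)
E
```

```text
t 9.57 pos [635.5 294.4  22. ] psi -68.8 op 0.35 q6 1.49 | shift(now axes) [-204.3  -49.8   -5.1] turn z rad -0.000 F [ 0.6  0.5 -0.7]
```

move_arm(
  moves=[
    [0, [0, 0, -0.02], [0, 0, 0]],
    [0, [0, 0, -0.03], [0, 0, 0]],
    [0, [-0.01, -0.0025, -0.02], [0, 0, 0]],
    [0, [-0.03, -0.0074, 0], [0, 0, 0]],
    [0, [-0.035, -0.0087, 0], [0, 0, 0]],
    [0, [-0.035, -0.0087, 0], [0, 0, 0]],
    [0, [-0.035, -0.0087, 0], [0, 0, 0]],
    [0, [-0.033, -0.008, 0], [0, 0, 0]],
    [0, [-0.018, -0.0045, 0], [0, 0, 0]],
    [0, [-0.006, -0.0014, 0], [0, 0, 0]],
  ],
)

```text
time: 10.4
eef_pos: [0.4238, 0.2669, 0.0887]
tcp_rot: [0.983, 0.184, -0.001, 0.0]
contact_force: [-0.3, 0.6, -1.5]
opening: 0.353
finger_force: 39.7
```

move_arm(
  moves=[
    [0, [0, 0, 0], [0, 0, 0]],
    [0, [0, 0, 0], [0, 0, 0]],
    [0, [0, 0, 0.01], [0, 0, 0]],
    [0, [0, 0, 0.01], [0, 0, 0]],
    [0, [0, 0, 0.01], [0, 0, 0]],
    [0, [0, 0, 0.005], [0, 0, 0]],
    [0, [0, 0, 0], [0, 0, 0]],
    [0, [0, 0, 0], [0, 0, 0]],
    [0, [0, 0, 0], [0, 0, 0]],
    [0, [0, 0, 0], [0, 0, 0]],
  ],
)

```text
time: 11.23
eef_pos: [0.4275, 0.2674, 0.0541]
tcp_rot: [0.983, 0.184, 0.0, -0.0]
contact_force: [0.2, -0.1, -1.2]
opening: 0.355
finger_force: 39.7
```

```bash
python3 - <<'E'
from h import *
delta(429,267.7,27,-68.8);s=get_state()
im=read_camera('wrist')[:,:,::-1];cv2.imwrite('pics/w5.png',im)
E
```

```text
t 11.23 pos [427.5 267.4  54.1] psi -68.8 op 0.35 q6 1.56 | shift(now axes) [ 1.5  0.2 27.1] turn z rad -0.000 F [ 0.2 -0.1 -1.2]
```

View pics/w5.png

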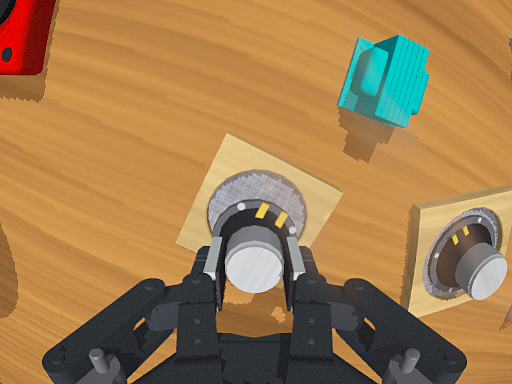

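The small speaker hangs over its holder (corners (342,192) and (177,245), cap (253,266)); the big speaker is seated at right. Checking the centres.

```bash
python3 - <<'E'
from h import *
s=get_state();P=cast('wrist',[[342,192],[177,245]],.014,s)*1000
print(P.round(1),P.mean(0)); print('cap',cast('wrist',[[253,266]],.070,s)*1000)
E
```

```text
[[467.2 221.2]
 [389.2 312.5]] [428.22460002 266.8142771 ]
cap [[426.88507469 268.83764782]]
```

move_arm(
  moves=[
    [0, [0.001, 0, 0.005], [0, 0, 0]],
    [0, [0, 0, 0.008], [0, 0, 0]],
    [0, [0, 0, 0.006], [0, 0, 0]],
    [0, [0, 0, 0.003], [0, 0, 0]],
    [0, [0, 0, 0.002], [0, 0, 0]],
    [0, [0, 0, 0.001], [0, 0, 0]],
    [0, [0, 0, 0.0005], [0, 0, 0]],
    [0, [0, 0, 0], [0, 0, 0]],
    [0, [0, 0, 0], [0, 0, 0]],
    [0, [0, 0, 0], [0, 0, 0]],
  ],
)

```text
time: 12.12
eef_pos: [0.4282, 0.2677, 0.0284]
tcp_rot: [0.983, 0.184, 0.0, -0.0]
contact_force: [0.9, 0.6, -1.0]
opening: 0.351
finger_force: 39.8
```

move_arm(
  moves=[
    [0, [0, 0, 0.0005], [0, 0, 0]],
    [0, [0, 0, 0.0005], [0, 0, 0]],
    [0, [0, 0, 0], [0, 0, 0]],
    [0, [0, 0, 0], [0, 0, 0]],
    [0, [0, 0, 0], [0, 0, 0]],
    [0, [0, 0, 0], [0, 0, 0]],
    [0, [0, 0, 0], [0, 0, 0]],
    [0, [0, 0, 0], [0, 0, 0]],
    [0, [0, 0, 0], [0, 0, 0]],
    [0, [0, 0, 0], [0, 0, 0]],
  ],
)

```text
time: 12.95
eef_pos: [0.4282, 0.2677, 0.0279]
tcp_rot: [0.983, 0.184, 0.0, 0.0]
contact_force: [-2.4, -1.7, 5.9]
opening: 0.355
finger_force: 40.3
```

move_arm(
  moves=[
    [1, [0, 0, 0], [0, 0, 0]],
    [1, [0, 0, 0], [0, 0, 0]],
    [1, [0, 0, 0], [0, 0, 0]],
    [1, [0, 0, 0], [0, 0, 0]],
    [1, [0, 0, -0.012], [0, 0, 0]],
    [1, [0, 0, -0.03], [0, 0, 0]],
    [1, [0, 0, -0.04], [0, 0, 0]],
    [1, [0, 0, -0.04], [0, 0, 0]],
    [1, [0.0162, 0.0305, 0], [0, 0, 0]],
    [1, [0.0162, 0.0305, 0], [0, 0, 0]],
  ],
)

```text
time: 13.78
eef_pos: [0.4825, 0.2235, 0.1545]
tcp_rot: [0.983, 0.186, 0.005, -0.0]
contact_force: [0.5, 1.0, -1.3]
opening: 0.999
finger_force: 0.0
```

move_arm(
  moves=[
    [1, [0.0162, 0.0305, 0], [0, 0, 0]],
    [1, [0.0162, 0.0305, 0], [0, 0, 0]],
    [1, [0.0162, 0.0305, 0], [0, 0, 0]],
    [1, [0.0162, 0.0305, 0], [0, 0, 0]],
    [1, [0.0162, 0.0305, 0], [0, 0, 0]],
    [1, [0.0162, 0.0305, 0], [0, 0, -0.12]],
    [1, [0, 0, 0], [0, 0, -0.12]],
    [1, [0, 0, 0], [0, 0, -0.12]],
    [1, [0, 0, 0], [0, 0, -0.12]],
    [1, [0, 0, 0], [0, 0, -0.12]],
  ],
)

```text
time: 14.62
eef_pos: [0.6372, 0.0865, 0.1498]
tcp_rot: [0.883, 0.468, 0.0, 0.0]
contact_force: [0.5, 0.5, 0.2]
opening: 1.001
finger_force: 0.0
```

move_arm(
  moves=[
    [1, [0, 0, 0], [0, 0, -0.12]],
    [1, [0, 0, 0], [0, 0, -0.12]],
    [1, [0, 0, 0], [0, 0, -0.12]],
    [1, [0, 0, 0], [0, 0, -0.12]],
    [1, [0, 0, 0], [0, 0, -0.12]],
    [1, [0, 0, 0], [0, 0, -0.12]],
    [1, [0, 0, 0], [0, 0, -0.12]],
    [1, [0, 0, 0], [0, 0, -0.12]],
    [1, [0, 0, 0], [0, 0, -0.12]],
    [1, [0, 0, 0], [0, 0, -0.12]],
  ],
)

```text
time: 15.45
eef_pos: [0.637, 0.0869, 0.15]
tcp_rot: [0.464, 0.886, 0.0, 0.0]
contact_force: [0.6, -0.9, -0.3]
opening: 0.997
finger_force: 0.0
```

move_arm(
  moves=[
    [1, [0, 0, 0], [0, 0, -0.1]],
    [1, [0, 0, 0], [0, 0, 0]],
    [1, [0, 0, 0], [0, 0, 0]],
    [1, [0, 0, 0], [0, 0, 0]],
    [1, [0, 0, 0], [0, 0, 0]],
    [1, [0, 0, 0], [0, 0, 0]],
    [1, [0, 0, 0], [0, 0, 0]],
    [1, [0, 0, 0], [0, 0, 0]],
    [1, [0, 0, 0], [0, 0, 0]],
    [1, [0, 0, 0], [0, 0, 0]],
  ],
)

```text
time: 16.28
eef_pos: [0.6369, 0.0869, 0.1491]
tcp_rot: [0.422, 0.906, -0.0, -0.0]
contact_force: [-0.2, -0.1, 0.5]
opening: 1.003
finger_force: 0.0
```

```bash
python3 - <<'E'
from h import *
delta(637,87,18,40);s=get_state()
im=read_camera('wrist')[:,:,::-1];cv2.imwrite('pics/w6.png',im)
t=read_camera('top')[:,:,::-1];cv2.imwrite('pics/t6.png',t)
a=cv2.resize(im[90:290,130:390],None,fx=2.3,fy=2.3);b=cv2.resize(t[215:265,185:235],(200,200))
a[:200,:200]=b; cv2.imwrite('pics/c6.png',a)
E
```

```text
t 16.28 pos [636.9  86.9 149.1] psi 40.0 op 1.00 q6 -0.72 | shift(now axes) [0.000e+00 1.000e-01 1.311e+02] turn z rad 0.001 F [-0.2 -0.1  0.5]
```

View pics/c6.png

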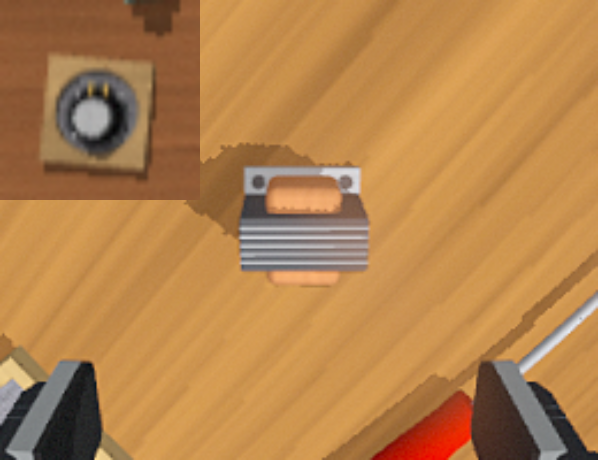

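The inset shows the small speaker seated in its recess. The copper transformer's core top spans crop x 242–368, y 219–270, aligned with the closing line; the screwdriver is at lower right. Measuring the core and the clearance to the screwdriver.

```bash
python3 - <<'E'
from h import *
s=get_state()
f=lambda p:np.array(p)/2.3+[130,90]
P=cast('wrist',f([[241,219],[368,219],[240,270],[368,270]]),.042,s)*1000
print(P.round(1),P.mean(0)); d=P[3]-P[2]; print(np.degrees(np.arctan2(d[1],d[0])),np.linalg.norm(d))
delta(*P.mean(0),18,40)
Q=R.from_quat(s['tcp_rot'])
W=cast('wrist',f([[520,373],[375,455],[430,410],[465,395]]),.015,s)
print('screw in tool mm',Q.inv().apply(np.c_[W,np.zeros(4)]-s['eef_pos'])[:,:2]*1000)
E
```

```text
[[620.2  80.5]
 [657.4 111.8]
 [633.   64. ]
 [671.5  96.3]] [645.56563486  88.18096813]
39.99315252700889 50.2451700562633
t 16.38 pos [637.   86.9 149.1] psi 40.0 op 1.00 q6 -0.72 | shift(now axes) [ -4.6   7.4 131.1] turn z rad 0.001 F [ 0.3 -0.2 -0.1]
screw in tool mm [[ -79.90856699  113.63936736]
 [-125.30478146   44.83227991]
 [ -98.95202577   70.20288724]
 [ -91.0327354    86.90734124]]
```

move_arm(
  moves=[
    [1, [-0.0046, 0.0074, 0.02], [0, 0, 0]],
    [1, [0, 0, 0.035], [0, 0, 0]],
    [1, [0, 0, 0.035], [0, 0, 0]],
    [1, [0, 0, 0.025], [0, 0, 0]],
    [1, [0, 0, 0.016], [0, 0, 0]],
    [0, [0, 0, 0], [0, 0, 0]],
    [0, [0, 0, 0], [0, 0, 0]],
    [0, [0, 0, 0], [0, 0, 0]],
    [0, [0, 0, 0], [0, 0, 0]],
    [0, [0, 0, 0], [0, 0, 0]],
  ],
  grip_force=60,
)

```text
time: 17.22
eef_pos: [0.6472, 0.0881, 0.0203]
tcp_rot: [0.422, 0.907, 0.001, 0.002]
contact_force: [0.5, 0.7, 0.5]
opening: 0.568
finger_force: 65.8
```

```bash
python3 - <<'E'
from h import *
delta(623.5,-277,26,40)
s=get_state()
im=read_camera('wrist')[:,:,::-1];cv2.imwrite('pics/w7.png',im[100:384,100:420])
E
```

```text
t 17.22 pos [647.2  88.1  20.3] psi 40.1 op 0.57 q6 -0.72 | shift(now axes) [-264.3 -253.1   -5.7] turn z rad 0.001 F [0.5 0.7 0.5]
```

View pics/w7.png

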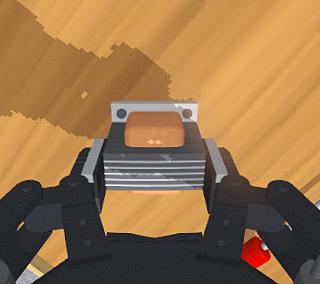

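The core is held squarely by both pads and the foot is clear. Lifting and carrying to the square holder.

move_arm(
  moves=[
    [0, [0, 0, -0.02], [0, 0, 0]],
    [0, [0, 0, -0.03], [0, 0, 0]],
    [0, [-0.0064, -0.006, -0.02], [0, 0, 0]],
    [0, [-0.02, -0.0192, 0], [0, 0, 0]],
    [0, [-0.027, -0.0259, 0], [0, 0, 0]],
    [0, [-0.027, -0.0259, 0], [0, 0, 0]],
    [0, [-0.027, -0.0259, 0], [0, 0, 0]],
    [0, [-0.027, -0.0259, 0], [0, 0, 0]],
    [0, [-0.027, -0.0259, 0], [0, 0, 0]],
    [0, [-0.027, -0.0259, 0], [0, 0, 0]],
  ],
)

```text
time: 18.1
eef_pos: [0.6277, -0.1737, 0.0879]
tcp_rot: [0.422, 0.907, 0.0, -0.0]
contact_force: [0.4, 0.2, -3.1]
opening: 0.57
finger_force: 65.3
```

move_arm(
  moves=[
    [0, [-0.027, -0.0259, 0], [0, 0, 0]],
    [0, [-0.027, -0.0259, 0], [0, 0, 0]],
    [0, [-0.017, -0.016, 0], [0, 0, 0.06]],
    [0, [-0.0049, -0.0046, 0], [0, 0, 0.12]],
    [0, [0, 0, 0], [0, 0, 0.12]],
    [0, [0, 0, 0], [0, 0, 0.12]],
    [0, [0, 0, 0], [0, 0, 0.12]],
    [0, [0, 0, 0], [0, 0, 0.12]],
    [0, [0, 0, 0], [0, 0, 0.12]],
    [0, [0, 0, 0], [0, 0, 0.12]],
  ],
)

```text
time: 18.93
eef_pos: [0.621, -0.2766, 0.0876]
tcp_rot: [0.776, 0.63, -0.0, -0.001]
contact_force: [0.2, 0.7, -3.1]
opening: 0.565
finger_force: 65.3
```

move_arm(
  moves=[
    [0, [0, 0, 0.01], [0, 0, 0.06]],
    [0, [0, 0, 0.01], [0, 0, 0.06]],
    [0, [0, 0, 0.01], [0, 0, 0]],
    [0, [0, 0, 0.005], [0, 0, 0]],
    [0, [0, 0, 0], [0, 0, 0]],
    [0, [0, 0, 0], [0, 0, 0]],
    [0, [0, 0, 0], [0, 0, 0]],
    [0, [0, 0, 0], [0, 0, 0]],
    [0, [0, 0, 0], [0, 0, 0]],
    [0, [0, 0, 0], [0, 0, 0]],
  ],
)

```text
time: 19.77
eef_pos: [0.6219, -0.2771, 0.0538]
tcp_rot: [0.811, 0.585, 0.0, 0.0]
contact_force: [-0.6, 0.3, -3.6]
opening: 0.571
finger_force: 65.3
```

```bash
python3 - <<'E'
from h import *
delta(623.5,-277,26.3,-15)
s=get_state()
im=read_camera('wrist')[:,:,::-1];cv2.imwrite('pics/w8.png',im)
E
```

```text
t 19.77 pos [ 621.9 -277.1   53.8] psi -18.4 op 0.57 q6 -0.25 | shift(now axes) [ 0.6  1.4 27.5] turn z rad -0.059 F [-0.6  0.3 -3.6]
```

View pics/w8.png

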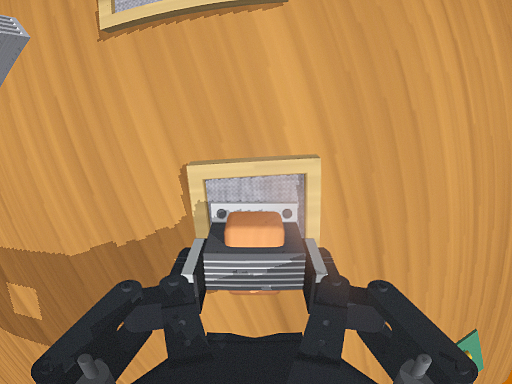

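```bash
python3 - <<'E'
from h import *
s=get_state()
P=cast('wrist',[[187.5,165.5],[320.5,156.5]],.014,s)*1000
d=P[1]-P[0];L=np.linalg.norm(d);d/=L;n=np.array([d[1],-d[0]])
print(P.round(1),L,np.degrees(np.arctan2(d[1],d[0])),P.mean(0)+40*n)
F=cast('wrist',[[211,203],[299,203]],.0335+.004,s)*1000   # foot far edge, top
d=F[1]-F[0];L=np.linalg.norm(d);d/=L;n=np.array([d[1],-d[0]])
print('foot',F.round(1),L,np.degrees(np.arctan2(d[1],d[0])),F.mean(0)+22*n)
E
```

```text
[[ 593.1 -226.2]
 [ 675.1 -247.3]] 84.67350281053585 -14.41437913719454 [ 624.11553439 -275.4573872 ]
foot [[ 604.7 -247.6]
 [ 652.5 -263.5]] 50.366101160456516 -18.395370175663036 [ 621.65001231 -276.39013165]
```

move_arm(
  moves=[
    [0, [0.001, 0.002, 0.002], [0, 0, -0.06]],
    [0, [0, 0, 0.008], [0, 0, 0]],
    [0, [0, 0, 0.008], [0, 0, 0]],
    [0, [0, 0, 0.004], [0, 0, 0]],
    [0, [0, 0, 0.002], [0, 0, 0]],
    [0, [0, 0, 0.001], [0, 0, 0]],
    [0, [0, 0, 0.0005], [0, 0, 0]],
    [0, [0, 0, 0.0005], [0, 0, 0]],
    [0, [0, 0, 0], [0, 0, 0]],
    [0, [0, 0, 0], [0, 0, 0]],
  ],
)

```text
time: 20.65
eef_pos: [0.624, -0.2768, 0.0275]
tcp_rot: [0.793, 0.609, 0.0, 0.0]
contact_force: [-0.3, 0.1, -3.2]
opening: 0.572
finger_force: 65.3
```

move_arm(
  moves=[
    [0, [0, 0, 0.0005], [0, 0, 0]],
    [0, [0, 0, 0.0005], [0, 0, 0]],
    [0, [0, 0, 0.0004], [0, 0, 0]],
    [0, [0, 0, 0], [0, 0, 0]],
    [0, [0, 0, 0], [0, 0, 0]],
    [0, [0, 0, 0], [0, 0, 0]],
    [0, [0, 0, 0], [0, 0, 0]],
    [0, [0, 0, 0], [0, 0, 0]],
    [0, [0, 0, 0], [0, 0, 0]],
    [0, [0, 0, 0], [0, 0, 0]],
  ],
)

```text
time: 21.48
eef_pos: [0.624, -0.2767, 0.0263]
tcp_rot: [0.793, 0.609, 0.0, 0.0]
contact_force: [-1.8, 2.0, 3.4]
opening: 0.571
finger_force: 66.0
```

move_arm(
  moves=[
    [1, [0, 0, 0], [0, 0, 0]],
    [1, [0, 0, 0], [0, 0, 0]],
    [1, [0, 0, 0], [0, 0, 0]],
    [1, [0, 0, 0], [0, 0, 0]],
    [1, [0, 0, -0.012], [0, 0, 0]],
    [1, [0, 0, -0.03], [0, 0, 0]],
    [1, [0, 0, -0.04], [0, 0, 0]],
    [1, [0, 0, -0.04], [0, 0, 0]],
    [1, [0.0176, -0.0272, 0], [0, 0, 0]],
    [1, [0.0176, -0.0272, 0], [0, 0, 0]],
  ],
)

```text
time: 22.32
eef_pos: [0.583, -0.2307, 0.1539]
tcp_rot: [0.794, 0.609, 0.002, 0.005]
contact_force: [-0.3, -0.4, -1.0]
opening: 1.002
finger_force: 0.0
```

move_arm(
  moves=[
    [1, [0.0176, -0.0272, 0], [0, 0, 0]],
    [1, [0.0176, -0.0272, 0], [0, 0, 0]],
    [1, [0.0176, -0.0272, 0], [0, 0, 0]],
    [1, [0.0176, -0.0272, 0], [0, 0, 0]],
    [1, [0.0176, -0.0272, 0], [0, 0, 0]],
    [1, [0.0176, -0.0272, 0], [0, 0, 0.12]],
    [1, [0, 0, 0], [0, 0, 0.12]],
    [1, [0, 0, 0], [0, 0, 0.12]],
    [1, [0, 0, 0], [0, 0, 0.12]],
    [1, [0, 0, 0], [0, 0, 0.12]],
  ],
)

```text
time: 23.15
eef_pos: [0.4501, -0.0843, 0.1489]
tcp_rot: [0.939, 0.345, 0.001, 0.001]
contact_force: [-0.7, 0.4, 0.2]
opening: 1.0
finger_force: 0.0
```

move_arm(
  moves=[
    [1, [0, 0, 0], [0, 0, 0.12]],
    [1, [0, 0, 0], [0, 0, 0.12]],
    [1, [0, 0, 0], [0, 0, 0.071]],
    [1, [0, 0, 0], [0, 0, 0]],
    [1, [0, 0, 0], [0, 0, 0]],
    [1, [0, 0, 0], [0, 0, 0]],
    [1, [0, 0, 0], [0, 0, 0]],
    [1, [0, 0, 0], [0, 0, 0]],
    [1, [0, 0, 0], [0, 0, 0]],
    [1, [0, 0, 0], [0, 0, 0]],
  ],
)

```text
time: 23.98
eef_pos: [0.4499, -0.0845, 0.1477]
tcp_rot: [0.98, 0.198, -0.0, -0.0]
contact_force: [0.1, 0.5, -0.2]
opening: 0.995
finger_force: 0.0
```

```bash
python3 - <<'E'
from h import *
delta(450.6,-84.5,18,-67.2);s=get_state()
im=read_camera('wrist')[:,:,::-1];cv2.imwrite('pics/w9.png',im)
t=read_camera('top')[:,:,::-1];cv2.imwrite('pics/t9.png',t)
a=im.copy();a=cv2.resize(a,(768,576));a[376:,568:]=cv2.resize(t[160:205,345:390],(200,200)); cv2.imwrite('pics/c9.png',a)
E
```

```text
t 23.98 pos [449.9 -84.5 147.7] psi -67.1 op 1.00 q6 0.76 | shift(now axes) [  0.6   0.3 129.7] turn z rad 0.001 F [ 0.1  0.5 -0.2]
```

View pics/c9.png

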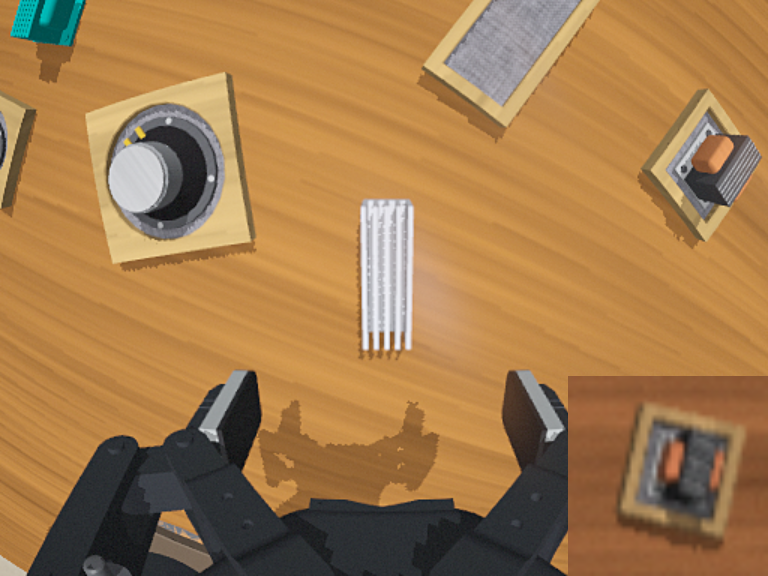

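The transformer is seated in its recess (inset). The heat sink's fin tops run from y≈204 to 350, x 361–412 in this 1.5× view, parallel to the fingers. Measuring.

```bash
python3 - <<'E'
from h import *
s=get_state(); im=cv2.imread('pics/w9.png')
P=cast('wrist',np.array([[360,205],[413,205],[362,350],[412,350]])/1.5,.036,s)*1000
c=P.mean(0);d=(P[0]+P[1]-P[2]-P[3])/2;print(P.round(1),c,np.linalg.norm(d),np.degrees(np.arctan2(d[1],d[0])),np.linalg.norm(P[0]-P[1]))
delta(*c,18,-67.2)
wmeas(im,s,[('long',(345,35),.006,lambda h,s,v:(s<70)&(v>70)),('hs',(258,190),.036,lambda h,s,v:(s<40)&(v>90))])
E
```

```text
[[ 487.7  -54.3]
 [ 499.5  -82.2]
 [ 403.5  -89.7]
 [ 415.8 -118.9]] [451.61578679 -86.26904816] 91.3839096994154 23.28322994057359 30.29527813544794
t 24.08 pos [449.9 -84.4 147.7] psi -67.1 op 1.00 q6 0.76 | shift(now axes) [  0.9   2.4 129.7] turn z rad 0.001 F [ 0.3 -0.4 -0.3]
long [632.2 -99.3] [99.1 46.4] -12.0 circ [632.3 -99.9] 53.9
hs [453.5 -85. ] [93.7 30.5] 23.0 circ [453.3 -85.2] 48.8
```

move_arm(
  moves=[
    [1, [0.0012, 0.0022, 0.02], [0, 0, 0]],
    [1, [0, 0, 0.035], [0, 0, 0]],
    [1, [0, 0, 0.035], [0, 0, 0]],
    [1, [0, 0, 0.025], [0, 0, 0]],
    [1, [0, 0, 0.016], [0, 0, 0]],
    [0, [0, 0, 0], [0, 0, 0]],
    [0, [0, 0, 0], [0, 0, 0]],
    [0, [0, 0, 0], [0, 0, 0]],
    [0, [0, 0, 0], [0, 0, 0]],
    [0, [0, 0, 0], [0, 0, 0]],
  ],
  grip_force=45,
)

```text
time: 24.92
eef_pos: [0.4535, -0.0866, 0.0187]
tcp_rot: [0.98, 0.198, 0.002, 0.001]
contact_force: [1.7, -0.4, -0.1]
opening: 0.337
finger_force: 45.6
```

```bash
python3 - <<'E'
from h import *
delta(633.2,-100.3,26,-101.8)
E
```

```text
t 24.92 pos [453.5 -86.6  18.7] psi -67.1 op 0.34 q6 0.76 | shift(now axes) [160.3  82.4  -6.6] turn z rad 0.605 F [ 1.7 -0.4 -0.1]
```

move_arm(
  moves=[
    [0, [0, 0, -0.02], [0, 0, 0]],
    [0, [0, 0, -0.03], [0, 0, 0]],
    [0, [0.01, 0.005, -0.02], [0, 0, 0]],
    [0, [0.025, 0.0129, 0], [0, 0, 0]],
    [0, [0.03, 0.0154, 0], [0, 0, 0]],
    [0, [0.03, 0.0154, 0], [0, 0, 0]],
    [0, [0.03, 0.0154, 0], [0, 0, 0]],
    [0, [0.025, 0.0129, 0], [0, 0, 0]],
    [0, [0.01, 0.0054, 0], [0, 0, 0]],
    [0, [0, 0, 0], [0, 0, 0.1]],
  ],
)

```text
time: 25.75
eef_pos: [0.6344, -0.1003, 0.0879]
tcp_rot: [0.989, 0.148, 0.002, 0.001]
contact_force: [-0.3, -0.0, -2.0]
opening: 0.343
finger_force: 45.7
```

move_arm(
  moves=[
    [0, [0, 0, 0], [0, 0, 0.12]],
    [0, [0, 0, 0], [0, 0, 0.12]],
    [0, [0, 0, 0], [0, 0, 0.12]],
    [0, [0, 0, 0], [0, 0, 0.1]],
    [0, [0, 0, 0.01], [0, 0, 0.045]],
    [0, [0, 0, 0.01], [0, 0, 0]],
    [0, [0, 0, 0.01], [0, 0, 0]],
    [0, [0, 0, 0], [0, 0, 0]],
    [0, [0, 0, 0], [0, 0, 0]],
    [0, [0, 0, 0], [0, 0, 0]],
  ],
)

```text
time: 26.58
eef_pos: [0.6313, -0.0998, 0.0567]
tcp_rot: [0.995, -0.103, -0.0, -0.0]
contact_force: [-0.8, -0.1, -1.2]
opening: 0.347
finger_force: 45.7
```

```bash
python3 - <<'E'
from h import *
delta(633.2,-100.3,24.7,-101.8)
im=read_camera('wrist')[:,:,::-1];cv2.imwrite('pics/w10.png',im)
E
```

```text
t 26.58 pos [631.3 -99.8  56.7] psi -101.8 op 0.35 q6 1.46 | shift(now axes) [ 1.9  0.1 32. ] turn z rad 0.000 F [-0.8 -0.1 -1.2]
```

View pics/w10.png

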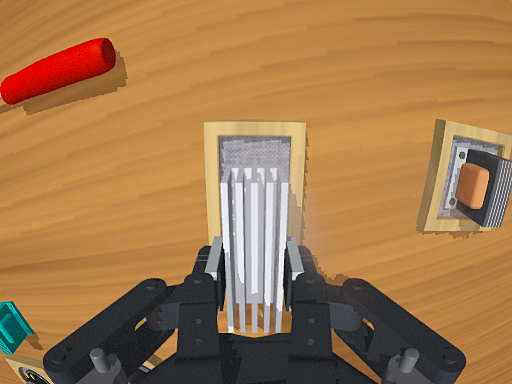

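```bash
python3 - <<'E'
from h import *
s=get_state(); zt=s['eef_pos'][2]-.0187+.036
P=cast('wrist',[[204.5,122],[306.5,122]],.014,s)*1000
d=P[1]-P[0];L=np.linalg.norm(d);d/=L;n=np.array([d[1],-d[0]])
print(P.round(1),L,np.degrees(np.arctan2(d[1],d[0])),P.mean(0)+62*n)
P=cast('wrist',[[221,183],[289,183],[229,332],[284,332]],zt,s)*1000
d=(P[0]+P[1]-P[2]-P[3])/2;print('hs',P.mean(0),np.linalg.norm(d),np.degrees(np.arctan2(d[1],d[0])))
E
```

```text
[[ 701.6  -82.2]
 [ 688.7 -144.7]] 63.79708280447197 -101.73771782154068 [ 634.45364302 -100.8181715 ]
hs [629.95310351 -99.83606395] 89.34879014297367 -11.138026562587287
```

move_arm(
  moves=[
    [0, [0.0037, 0, 0.005], [0, 0, 0]],
    [0, [0, 0, 0.008], [0, 0, 0]],
    [0, [0, 0, 0.008], [0, 0, 0]],
    [0, [0, 0, 0.004], [0, 0, 0]],
    [0, [0, 0, 0.002], [0, 0, 0]],
    [0, [0, 0, 0.002], [0, 0, 0]],
    [0, [0, 0, 0.001], [0, 0, 0]],
    [0, [0, 0, 0.0005], [0, 0, 0]],
    [0, [0, 0, 0], [0, 0, 0]],
    [0, [0, 0, 0], [0, 0, 0]],
  ],
)

```text
time: 27.47
eef_pos: [0.6352, -0.1006, 0.0266]
tcp_rot: [0.995, -0.103, 0.0, 0.0]
contact_force: [0.6, -0.5, -1.9]
opening: 0.339
finger_force: 45.7
```

move_arm(
  moves=[
    [0, [0, 0, 0.0005], [0, 0, 0]],
    [0, [0, 0, 0.0005], [0, 0, 0]],
    [0, [0, 0, 0.0005], [0, 0, 0]],
    [0, [0, 0, 0.0005], [0, 0, 0]],
    [0, [0, 0, 0], [0, 0, 0]],
    [0, [0, 0, 0], [0, 0, 0]],
    [0, [0, 0, 0], [0, 0, 0]],
    [0, [0, 0, 0], [0, 0, 0]],
    [0, [0, 0, 0], [0, 0, 0]],
    [0, [0, 0, 0], [0, 0, 0]],
  ],
)

```text
time: 28.3
eef_pos: [0.635, -0.1006, 0.0247]
tcp_rot: [0.995, -0.103, 0.0, 0.0]
contact_force: [-2.1, 0.7, 4.1]
opening: 0.338
finger_force: 46.4
```

Contact with the felt. Releasing, rising and backing off to look.

move_arm(
  moves=[
    [1, [0, 0, 0], [0, 0, 0]],
    [1, [0, 0, 0], [0, 0, 0]],
    [1, [0, 0, 0], [0, 0, 0]],
    [1, [0, 0, 0], [0, 0, 0]],
    [1, [0, 0, -0.012], [0, 0, 0]],
    [1, [0, 0, -0.03], [0, 0, 0]],
    [1, [0, 0, -0.04], [0, 0, 0]],
    [1, [0, 0, -0.04], [0, 0, 0]],
    [1, [-0.035, 0, -0.01], [0, 0, 0]],
    [1, [-0.035, 0, -0.01], [0, 0, 0]],
  ],
)

```text
time: 29.13
eef_pos: [0.5686, -0.0872, 0.1713]
tcp_rot: [0.995, -0.103, 0.004, 0.001]
contact_force: [-0.6, 0.1, 0.9]
opening: 0.996
finger_force: 0.0
```

move_arm(
  moves=[
    [1, [-0.03, 0, -0.01], [0, 0, 0]],
    [1, [-0.03, 0, -0.01], [0, 0, 0]],
    [1, [-0.02, 0, 0], [0, 0, 0]],
    [1, [0, 0, 0], [0, 0, 0]],
    [1, [0, 0, 0], [0, 0, 0]],
    [1, [0, 0, 0], [0, 0, 0]],
    [1, [0, 0, 0], [0, 0, 0]],
    [1, [0, 0, 0], [0, 0, 0]],
    [1, [0, 0, 0], [0, 0, 0]],
    [1, [0, 0, 0], [0, 0, 0]],
  ],
)

```text
time: 29.97
eef_pos: [0.4885, -0.07, 0.1859]
tcp_rot: [0.995, -0.103, -0.0, -0.0]
contact_force: [0.1, 0.2, -0.1]
opening: 0.999
finger_force: 0.0
```

```bash
python3 - <<'E'
from h import *
delta(633.2,-100.3,24.7,-101.8)
w=read_camera('wrist')[:,:,::-1]; t=read_camera('side')[:,:,::-1]
a=np.zeros((600,800,3),np.uint8); a[:300,:400]=cv2.resize(w,(400,300)); a[:300,400:]=cv2.resize(read_camera('top')[:,:,::-1],(400,300))
a[300:,:]=cv2.resize(t[120:255,170:350],(800,600))[60:360]
cv2.imwrite('pics/end.png',a)
E
```

```text
t 29.97 pos [488.5 -70.  185.9] psi -101.8 op 1.00 q6 1.43 | shift(now axes) [148.    0.  161.1] turn z rad -0.000 F [ 0.1  0.2 -0.1]
```

View pics/end.png

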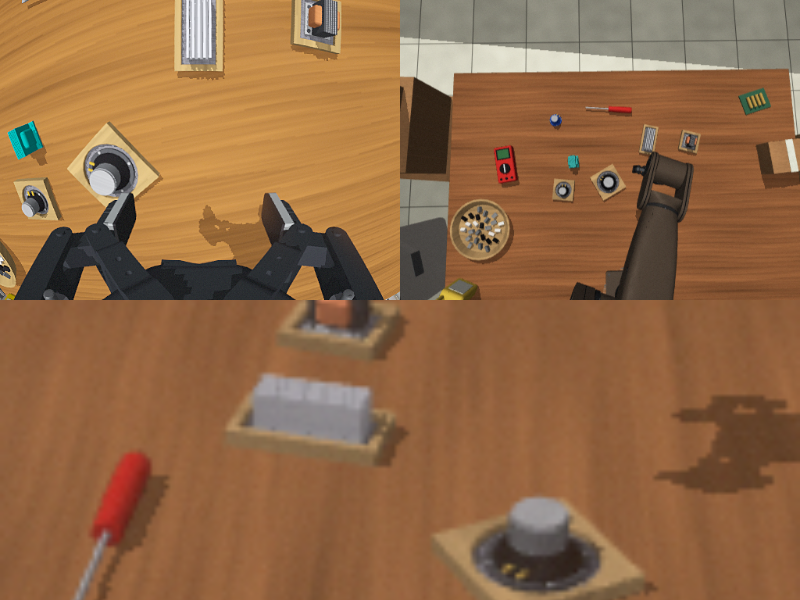

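All four parts lie flat in their recesses: heat sink (310,415), big speaker (540,550), transformer (340,320), and the small speaker in the wrist view at (35,200). The meter, the screwdriver and both look-alikes have not moved, and the gripper is clear of everything.

```bash
python3 -c "
from plant import *
print(sign_off())"
```

```text
the job is handed in; nothing more can be done
None
```

All four parts lie flat in their matching holders, placed in the order asked; the job was handed in at about 30 s, and the meter, screwdriver and look-alikes were not moved.

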